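# Tug-test the crossbar post on its suction foot

### The arm

A 6-joint arm with a two-finger parallel gripper is mounted at the origin on a cart in front of the work surface, level with it; the furniture and walls round the work are solid. World frame = base frame: x ahead of the robot, y to its left, z up, the work surface at z = 0. Lengths are in m, angles in rad, forces in N, time in s.
With the tool pointing down it reaches from about 0.225 to 0.875 m from the base axis. Payload 3.4 kg.
Tool frame: the origin (TCP) lies midway between the tips of the shut fingers; the grasp point (between the pads) lies 19 mm behind it; z points along the fingers, y is the line along which they close (so a half turn about z gives the same grasp; the last joint's range is limited). The gripper opens to 85 mm and grips with 20 to 120 N. Pads are 22 mm wide; open, the fingers measure 114 mm over their backs; the gripper's body (76 mm by 85 mm) begins 54 mm behind the grasp point. The pads swing forward as they close: fully open they stand 13 mm farther back than shut.
Start: joints at [-1.29, 0.276, 1.505, -0, 1.361, -0.121], TCP at [0.225, -0.529, 0.231] pointing down, gripper open.
Joint ranges: [-2.89, 2.89], [-0.75, 2.08], [0.22, 2.7], [-1.18, 4.32], [0.11, 2.71], [-2.7, 2.7]. Speed limits (rad/s): [2.57, 2.57, 3.14, 3.14, 3.14, 3.14].

### API

Orientations are given as a unit quaternion [x, y, z, w].
In Python, from cell import status, snapshot, get_calibration, manip gives the robot as it stands.
- The arm moves only by the tool drive_tool, never from a script. Its arguments are lists of equal length, an entry for each row: "offset": the shift along the world's x, y, z in cm, a list of three; "angular": the turn, a rotation vector about the world's x, y, z in rad, a list of three. In form: {"offset": [[tx, ty, tz], ...], "angular": [[wx, wy, wz], ...]}. A call has 1 to 10 rows; each row is the pose to reach, as a shift and turn from the pose commanded when the call began; what a row does not reach only later rows make up. A row lasts 1/10 s, in which the tool goes at most 50 mm and 8.59 degrees, less where a joint would pass 70% of its speed; a pose out of reach is approached as far as the arm can. A call with a gripper value outside its range is refused whole. "claw" is the opening, from -1 (shut) to 1 (fully open), so that 0 is half open, set as the call begins (left out, the last holds). The fingers move at their own pace and stop on an object; the grip force is fixed at half the most. Time passes only in rows, so rows that repeat a pose let the fingers close. It gives the time, the measured TCP pose, the force, the opening and the grip force at its end, in the units of the state.
- status.sense(): the state, without advancing time (a new reading comes with each control period).
- snapshot(name): name is "scene" or "side" or "wrist"; returns the picture (384x512x3 uint8, blue, green, red); there is no depth.
- get_calibration(name): a dict with "fx", "fy", "cx", "cy" (pixels), "eye" and "rotation" of the camera in the world. Camera axes: x right, y down, z forward; pixel columns grow to the right and rows downward; lengths in m; the calibration is good to about 2 mm. The wrist camera is an equidistant fisheye: a pixel r from the principal point sees the ray r / f radians off the axis. A picture is of the moment at which its call begins: read the wrist's pose just before it. get_calibration takes no time and is no camera call; for the wrist camera it gives the pose at the moment of the call.
- manip.close_job(): hands the job in; it is judged then, once.
The state is a dict: "clock": time; "q": joint angles; "qvel": joint speeds; "tau": joint torques, N m; "ee_pos": TCP position; "eef_rot": TCP orientation; "ft_force": force on the tool from outside, world axes, zero at the start; "torque": the same for the moment, N m; "opening": finger opening in m; "finger_force": force on a finger pad.
Only numpy, scipy, OpenCV 4.12 (cv2) and the standard library are available. Lean on these libraries where they do the work, as an engineer would, in place of code of your own. Each camera call takes 0.05 s, during which the arm holds its last target. There are 200 camera calls.

### The job

The three sprung posts have just been stuck to the bar top on suction feet. Prove that the one with the straight crossbar (the bar-towel holder) holds: grip its crossbar, pull straight up with about 12 N for two seconds, then ease it fully back down and let go. Leave the ball-topped post and the ring-topped post alone.

Things in the scene. Friction and masses are not known exactly. Their poses are not given: they have to be found in the camera images.
- bar_post (a joint): rise (m) of the crossbar post's sprung stem out of its collar: 0 = fully down, at rest; grows upward; stop at 0.050. A spring of 500 N/m pulls it down (2 mm of rise per newton, plus 0.6 N weight), so 12 N is a rise of 23 to 24 mm; a dark line round the stem is then level with the collar's top. Over 20 N (40 mm) is too much for the foot. It does not turn or swing.
- bar_post_grip (a point): centre of the dark wooden crossbar, 116 mm above the worktop at rest. Bar: level, 84 mm long (this point's y axis), 16 mm wide (x), 16 mm high, flat sides; z up. Below it a steel stem, 12 mm thick (15 mm just under the bar), comes out of a fixed collar, 26 mm thick, top 60 mm above the worktop, on a black rubber suction foot, 68 mm across, stuck to the worktop.
- ball_post_top (a point): centre of the wooden ball, 34 mm across, on top of another sprung post of the same make, 122 mm above the worktop at rest. To be left alone.
- ring_post_top (a point): centre of the upright wooden ring, 47 mm across outside, on top of the third sprung post of the same make, 130 mm above the worktop at rest. To be left alone. (All three posts stand in front of a fixed white shelf of glasses over the back of the worktop: its front edge is 0.62 m ahead of the robot's base axis, 442 to 497 mm above the worktop. Draw the arm back before sweeping it sideways.)

How it is judged:
On the way:
1. the crossbar post is pulled up with 8 to 16 N (stem 16 to 32 mm up) for one second without a break (value of joint bar_post between 0.016 and 0.032 m), for 1 s.
At the end, for the whole second after the job is handed in: the crossbar post has been pulled and its stem is back down within 4 mm (value of joint bar_post below 0.004 m); the robot touches nothing.
It fails at once if the crossbar post is pulled with more than 20 N (stem over 40 mm up) (value of joint bar_post above 0.04 m).
It fails at once if the stem of the crossbar post is let go to snap back (falls faster than 0.4 m/s) (velocity of joint bar_post below -0.4 m/s).
It fails at once if the ball-topped post is pulled (over 8 mm up) (distance of ball_post_top from where it was at the start of the episode above 0.008 m).
It fails at once if the ring-topped post is pulled (over 8 mm up) (distance of ring_post_top from where it was at the start of the episode above 0.008 m).
It also fails if it takes over 35 s, if anything falls off the work surface, if the arm or the gripper's body presses on something with over 40 N, if the wrist force passes 120 N, or if a joint passes its speed limit or range.

## Working session

There is one attempt and no reset: what is moved stays moved. The work goes in short steps, Python scripts to look and compute and a tool call to move; the robot and the scene stay as the last step left them, time stands still between calls to the robot, and variables do not carry over. Pictures are saved under pics/ and viewed, at most 10 in all, crops included, and the job is handed in when it is done.

Besides the shell and the picture viewer there is one more tool, called after "Emit:" as name(argument=value, ...) on one line, values as JSON. drive_tool: Moves the arm, as the interface text tells. Its arguments: {"type":"object","properties":{"offset":{"type":"array"},"angular":{"type":"array"},"claw":{"type":"number"}},"required":["offset","angular"]}

```bash
mkdir -p pics; cat > h.py <<'E'
import numpy as np, cv2
from cell import status, snapshot, get_calibration, manip
def ray(n,u,v,c=None):
    c=c or get_calibration(n); R=np.array(c['rotation'])
    d=R@np.array([(u-c['cx'])/c['fx'],(v-c['cy'])/c['fy'],1]); return np.array(c['eye']),d
def onz(n,u,v,z):
    e,d=ray(n,u,v); return e+d*(z-e[2])/d[2]
E
python3 - <<'E'
from h import *
a=snapshot("scene");b=snapshot("side")
cv2.imwrite("pics/scene.png",a);cv2.imwrite("pics/side.png",b)
for n in("scene","side"):print(n,get_calibration(n))
print(status.sense())
E
```

```text
scene {'fx': 417.8673851267508, 'fy': 417.8673851267508, 'cx': 253.17868838165765, 'cy': 188.05921783997866, 'eye': array([-0.28702319, -0.44674626,  0.46506975]), 'rotation': array([ 0.72928676, -0.39547693,  0.2715454 , -0.48785439])}
side {'fx': 368.3336652472955, 'fy': 368.3336652472955, 'cx': 263.83736548979124, 'cy': 196.27387635769333, 'eye': array([-0.00495694,  0.67970922,  0.59287504]), 'rotation': array([-0.24666945,  0.83930809, -0.46326458,  0.14178168])}
{'clock': 0.1, 'q': array([-1.28995084e+00,  2.76512655e-01,  1.50601988e+00,  6.18075211e-06,
        1.36073008e+00, -1.21023371e-01]), 'qvel': array([-1.06622016e-03, -1.34254451e-03, -3.56529741e-03, -2.88881055e-05,
       -1.49183409e-04,  1.45084311e-04]), 'tau': array([ 4.72522097e-04, -4.17703235e+01, -2.46403027e+01, -2.22628573e-04,
        5.84250127e-03, -2.31860594e-05]), 'ee_pos': array([ 0.22475299, -0.52872347,  0.2305318 ]), 'eef_rot': array([ 9.79880295e-01,  1.99584343e-01, -6.36410433e-05, -8.32558612e-04]), 'ft_force': array([-1.22595563,  0.70849853, -0.6878951 ]), 'torque': array([ 0.02822673, -0.03691342,  0.01087   ]), 'finger_force': 0.0, 'opening': 0.08557323734113606}
```

View pics/scene.png

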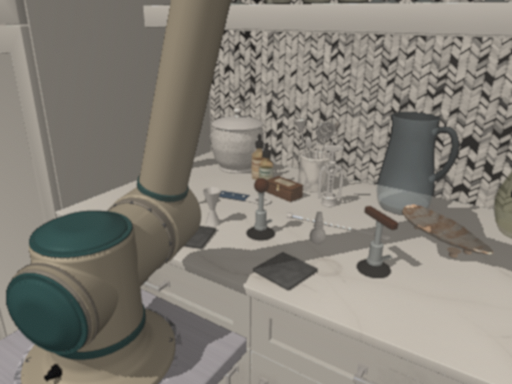

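View pics/side.png

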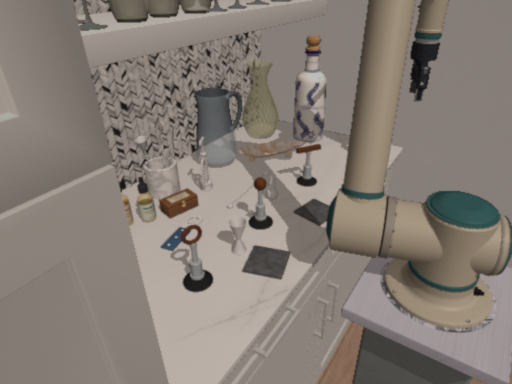

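The scene view shows the bar post with its crossbar at about (366,208)–(396,227) and its foot at (374,268). In the side view the bar is at (297,150)–(320,147) and the foot at (307,181). The ball post is at (261,185) and the ring post is hidden in the scene view but shows at (192,235) in the side view.

```bash
sed -i "s/R=np.array(c\['rotation'\])/R=Rot.from_quat(c['rotation']).as_matrix()/; 1a from scipy.spatial.transform import Rotation as Rot" h.py
python3 - <<'E'
from h import *
def tri(p,q):
    e,d=ray("scene",*p);f,g=ray("side",*q)
    s=np.linalg.lstsq(np.c_[d,-g],f-e,rcond=None)[0]; A=e+s[0]*d;B=f+s[1]*g
    return (A+B)/2,np.linalg.norm(A-B)
M={}
for n,(x0,y0,x1,y1) in {"scene":(355,200,402,234),"side":(288,140,328,160)}.items():
    im=cv2.imread(f"pics/{n}.png").astype(int)[y0:y1,x0:x1]
    m=((im[...,2]-im[...,0]>20)&(im[...,2]<130)).astype(np.uint8)
    k,l,st,ce=cv2.connectedComponentsWithStats(m); i=1+st[1:,4].argmax(); ys,xs=np.nonzero(l==i)
    P=np.c_[xs+x0,ys+y0]; c=P.mean(0); u=np.linalg.svd(P-c,full_matrices=False)[2][0]; u*=np.sign(u[0]); t=(P-c)@u
    M[n]=(c,c+u*t.min(),c+u*t.max()); print(n,len(P),M[n])
    for p in M[n]: print("  at z=.116",onz(n,*p,.116).round(4))
print("centre",tri(M["scene"][0],M["side"][0]))
print("foot",onz("scene",374,268,.006),onz("side",307,181,.006))
print("ball",tri((261,185),(260,184)),"ring",onz("side",192,235,.13))
E
```

```text
scene 264 (array([380.97727273, 216.79545455]), array([365.8684924 , 207.20722485]), array([395.39871152, 225.94748831]))
  at z=.116 [ 0.4521 -0.2672  0.116 ]
  at z=.116 [ 0.4788 -0.2286  0.116 ]
  at z=.116 [ 0.4289 -0.3008  0.116 ]
side 191 (array([303.56020942, 148.58638743]), array([287.14542051, 150.87760577]), array([320.17685028, 146.26699409]))
  at z=.116 [ 0.4616 -0.2525  0.116 ]
  at z=.116 [ 0.4961 -0.2116  0.116 ]
  at z=.116 [ 0.4259 -0.2949  0.116 ]
centre (array([ 0.46705624, -0.26378084,  0.10962536]), np.float64(0.0012598251813868465))
foot [ 0.44504052 -0.26921778  0.006     ] [ 0.44425127 -0.25431478  0.006     ]
ball (array([0.45273131, 0.00318939, 0.11990992]), np.float64(0.0018732667036515866)) ring [0.44476255 0.26458303 0.13      ]
```

Emit:
drive_tool(offset=[[2.5,3,0.5],[5,6,1],[7.5,9,1.5],[10,12,2],[12.5,15,2],[15,18,2],[18,21,2],[20.5,24,2],[22.5,26.2,2],[22.5,26.2,2]], angular=[[0,0,0.06],[0,0,0.12],[0,0,0.18],[0,0,0.24],[0,0,0.3],[0,0,0.36],[0,0,0.42],[0,0,0.5],[0,0,0.565],[0,0,0.565]])

```text
clock: 1.1
ee_pos: [0.4517, -0.2643, 0.2509]
eef_rot: [0.884, 0.467, 0.001, -0.001]
ft_force: [0.2, 0.2, -0.7]
opening: 0.0854
finger_force: 0.0
```

```bash
python3 - <<'E'
from h import *
s=status.sense();c=get_calibration("wrist");w=snapshot("wrist");cv2.imwrite("pics/w1.png",w)
import pickle;pickle.dump((s,c),open("w1.pkl","wb"))
print(s['clock'],s['ee_pos'],Rot.from_quat(s['eef_rot']).as_matrix().round(3),s['ft_force'],c)
E
```

```text
1.1 [ 0.45169239 -0.26427452  0.25093715] [[ 0.564  0.826  0.001]
 [ 0.826 -0.564  0.002]
 [ 0.002 -0.001 -1.   ]] [ 0.15254019  0.23107093 -0.71099761] {'fx': 297.3186396354542, 'fy': 297.3186396354542, 'cx': 250.9965777142571, 'cy': 188.6879188566232, 'eye': array([ 0.49773252, -0.19793   ,  0.3945722 ]), 'rotation': array([ 0.94362521, -0.29143668, -0.04724104,  0.14968099])}
```

View pics/w1.png

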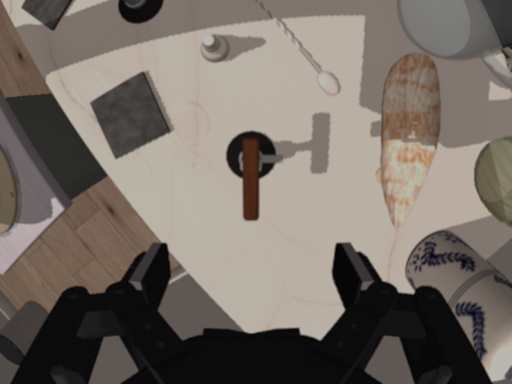

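The wrist view shows the crossbar running vertically from (251,138) to (251,220), centred between the fingers and parallel to them. The foot is at (250,156). I'll measure it properly.

```bash
cat >> h.py <<'E'
def wz(u,v,z,c):
    a=np.array([u-c['cx'],v-c['cy']])/c['fx']; r=np.linalg.norm(a)
    d=Rot.from_quat(c['rotation']).apply(np.r_[np.sin(r)*a/max(r,1e-9),np.cos(r)]); e=np.array(c['eye'])
    return e+d*(z-e[2])/d[2]
def bar(w,box,c,z=.124):
    x0,y0,x1,y1=box; im=w.astype(int)[y0:y1,x0:x1]
    m=((im[...,2]-im[...,0]>25)&(im[...,2]<150)).astype(np.uint8)
    k,l,st,ce=cv2.connectedComponentsWithStats(m); i=1+st[1:,4].argmax(); ys,xs=np.nonzero(l==i)
    P=np.array([wz(x+x0,y+y0,z,c)[:2] for x,y in zip(xs,ys)],np.float32)
    print(len(P),st[i]); (cx,cy),(a,b),th=cv2.minAreaRect(P*1000)
    if a<b: a,b,th=b,a,th+90
    return (cx/1000,cy/1000),a,b,th
E
python3 - <<'E'
from h import *; import pickle
s,c=pickle.load(open("w1.pkl","rb"))
print(bar(cv2.imread("pics/w1.png"),(230,125,275,230),c), wz(250,156,.005,c))
E
```

```text
1254 [  12   12   17   83 1254]
((0.45185964965820313, -0.26252987670898437), 81.44168090820312, 15.104788780212402, 55.986968994140625) [ 0.45025908 -0.26373049  0.005     ]
```

Emit:
drive_tool(offset=[[0,0.05,-2.5],[0,0.05,-5.5],[0,0.05,-8.5],[0,0.05,-11],[0,0.05,-13],[0,0.05,-14.3],[0,0.05,-15.3],[0,0.05,-15.3],[0,0.05,-15.3]], angular=[[0,0,0],[0,0,0],[0,0,0],[0,0,0],[0,0,0],[0,0,0],[0,0,0],[0,0,0],[0,0,0]])

```text
clock: 2.05
ee_pos: [0.4498, -0.2674, 0.0986]
eef_rot: [0.886, 0.464, 0.0, 0.0]
ft_force: [-0.3, 0.3, 0.1]
opening: 0.0855
finger_force: 0.0
```

Emit:
drive_tool(offset=[[0,0,0],[0,0,0],[0,0,0],[0,0,0],[0,0,0],[0,0,0],[0,0,0],[0,0,0],[0,0,0],[0,0,0]], angular=[[0,0,0],[0,0,0],[0,0,0],[0,0,0],[0,0,0],[0,0,0],[0,0,0],[0,0,0],[0,0,0],[0,0,0]], claw=-1)

```text
clock: 3.05
ee_pos: [0.4496, -0.2665, 0.0987]
eef_rot: [0.885, 0.465, -0.0, -0.0]
ft_force: [-2.6, 1.8, 5.9]
opening: 0.0148
finger_force: 59.2
```

Emit:
drive_tool(offset=[[0,0,0.2],[0,0,0.4],[0,0,0.6],[0,0,0.8],[0,0,1],[0,0,1],[0,0,1]], angular=[[0,0,0],[0,0,0],[0,0,0],[0,0,0],[0,0,0],[0,0,0],[0,0,0]])

```text
clock: 3.75
ee_pos: [0.4495, -0.2665, 0.108]
eef_rot: [0.885, 0.465, -0.0, -0.0]
ft_force: [-0.4, -0.2, -4.8]
opening: 0.0144
finger_force: 58.5
```

```bash
python3 - <<'E'
from h import *
a=snapshot("scene");b=snapshot("side");s=status.sense()
cv2.imwrite("pics/l1.png",np.hstack([cv2.resize(a[170:290,310:440],(520,480),interpolation=2)[:, :400],cv2.resize(b[110:200,260:360],(400,480),interpolation=2)]))
print(s['ee_pos'],s['ft_force'],s['opening'])
E
```

```text
[ 0.44954817 -0.26645909  0.10799024] [-1.60436078  0.9591148  -5.65068718] 0.014535681101275585
```

View pics/l1.png

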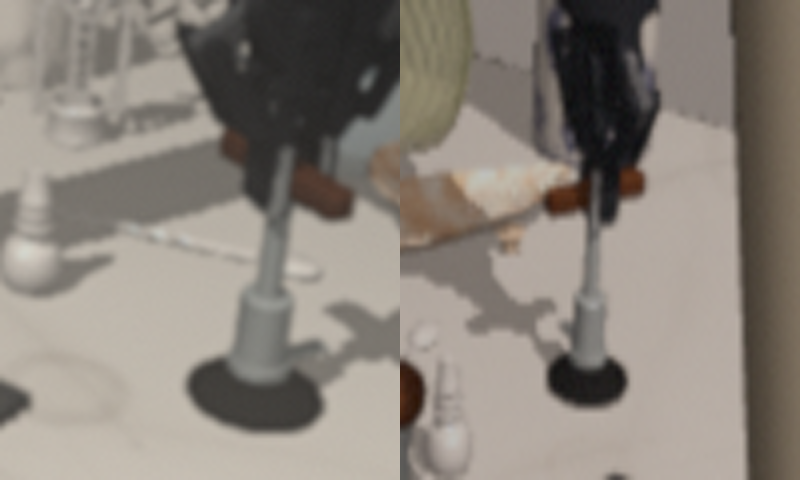

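The fingers hold the bar at its middle. The force (-5.7 N at 9.3 mm) matches the spring, so nothing is slipping. I'll pull on to about 23.5 mm.

Emit:
drive_tool(offset=[[0,0,0.2],[0,0,0.4],[0,0,0.6],[0,0,0.8],[0,0,1],[0,0,1.2],[0,0,1.4],[0,0,1.45],[0,0,1.45],[0,0,1.45]], angular=[[0,0,0],[0,0,0],[0,0,0],[0,0,0],[0,0,0],[0,0,0],[0,0,0],[0,0,0],[0,0,0],[0,0,0]])

```text
clock: 4.85
ee_pos: [0.4496, -0.2665, 0.1225]
eef_rot: [0.885, 0.465, -0.0, -0.0]
ft_force: [-0.7, 2.3, -12.4]
opening: 0.015
finger_force: 58.6
```

```bash
python3 - <<'E'
from h import *
a=snapshot("scene");b=snapshot("side");s=status.sense()
cv2.imwrite("pics/l2.png",np.hstack([cv2.resize(a[170:290,310:440],(520,480),interpolation=2)[:, :400],cv2.resize(b[110:200,260:360],(400,480),interpolation=2)]))
print(s['ee_pos'],s['ft_force'],s['opening'])
E
```

```text
[ 0.44957021 -0.26644906  0.12253654] [ -1.27273216   2.17257124 -11.70804221] 0.015104542073181352
```

View pics/l2.png

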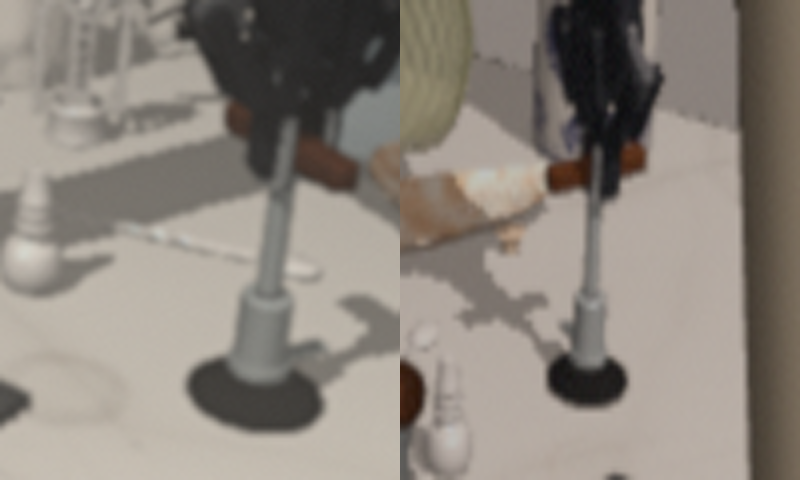

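The pictures show the bar raised with the collar and foot still in place, and the pull is about 12 N at 23.8 mm. I'll hold for 2 s and then ease down.

Emit:
drive_tool(offset=[[0,0,0],[0,0,0],[0,0,0],[0,0,0],[0,0,0],[0,0,0],[0,0,0],[0,0,0],[0,0,0],[0,0,0]], angular=[[0,0,0],[0,0,0],[0,0,0],[0,0,0],[0,0,0],[0,0,0],[0,0,0],[0,0,0],[0,0,0],[0,0,0]])

```text
clock: 5.95
ee_pos: [0.4496, -0.2665, 0.1227]
eef_rot: [0.885, 0.465, -0.0, -0.0]
ft_force: [-2.0, 3.1, -13.1]
opening: 0.0148
finger_force: 58.6
```

Emit:
drive_tool(offset=[[0,0,0],[0,0,0],[0,0,0],[0,0,0],[0,0,0],[0,0,0],[0,0,0],[0,0,0],[0,0,0],[0,0,0]], angular=[[0,0,0],[0,0,0],[0,0,0],[0,0,0],[0,0,0],[0,0,0],[0,0,0],[0,0,0],[0,0,0],[0,0,0]])

```text
clock: 6.95
ee_pos: [0.4496, -0.2665, 0.1227]
eef_rot: [0.885, 0.465, -0.0, -0.0]
ft_force: [-3.4, 3.2, -12.4]
opening: 0.0147
finger_force: 58.6
```

Emit:
drive_tool(offset=[[0,0,-0.3],[0,0,-0.6],[0,0,-0.9],[0,0,-1.2],[0,0,-1.5],[0,0,-1.8],[0,0,-2],[0,0,-2.2],[0,0,-2.35],[0,0,-2.35]], angular=[[0,0,0],[0,0,0],[0,0,0],[0,0,0],[0,0,0],[0,0,0],[0,0,0],[0,0,0],[0,0,0],[0,0,0]])

```text
clock: 7.95
ee_pos: [0.4497, -0.2666, 0.1007]
eef_rot: [0.885, 0.465, -0.0, 0.0]
ft_force: [-5.2, 5.2, -1.9]
opening: 0.0149
finger_force: 60.2
```

Emit:
drive_tool(offset=[[0,0,-0.1],[0,0,-0.2],[0,0,-0.25],[0,0,-0.25],[0,0,-0.25]], angular=[[0,0,0],[0,0,0],[0,0,0],[0,0,0],[0,0,0]])

```text
clock: 8.45
ee_pos: [0.4497, -0.2666, 0.0988]
eef_rot: [0.885, 0.465, 0.0, 0.0]
ft_force: [-6.4, 5.7, 0.3]
opening: 0.0148
finger_force: 60.5
```

Emit:
drive_tool(offset=[[0,0,0],[0,0,0],[0,0,0],[0,0,0],[0,0,0],[0,0,0],[0,0,0],[0,0,0],[0,0,0],[0,0,0]], angular=[[0,0,0],[0,0,0],[0,0,0],[0,0,0],[0,0,0],[0,0,0],[0,0,0],[0,0,0],[0,0,0],[0,0,0]], claw=1)

```text
clock: 9.45
ee_pos: [0.4499, -0.2667, 0.0968]
eef_rot: [0.885, 0.465, 0.0, 0.0]
ft_force: [-0.3, 0.2, 0.8]
opening: 0.0858
finger_force: 0.0
```

Emit:
drive_tool(offset=[[0,0,1],[0,0,3],[0,0,5.5],[0,0,8.5],[0,0,11.5],[0,0,14],[0,0,15.5],[0,0,15.5],[0,0,15.5],[0,0,15.5]], angular=[[0,0,0],[0,0,0],[0,0,0],[0,0,0],[0,0,0],[0,0,0],[0,0,0],[0,0,0],[0,0,0],[0,0,0]])

```text
clock: 10.45
ee_pos: [0.4493, -0.2662, 0.2508]
eef_rot: [0.885, 0.465, -0.0, -0.001]
ft_force: [-0.4, 0.3, -0.4]
opening: 0.0856
finger_force: 0.0
```

```bash
python3 - <<'E'
from h import *
c=get_calibration("wrist");w=snapshot("wrist");a=snapshot("scene")
print(bar(w,(230,125,275,230),c)); s=status.sense(); print(s['clock'],s['ee_pos'],s['ft_force'])
o=cv2.imread("pics/scene.png"); r=(slice(190,290),slice(340,420))
cv2.imwrite("pics/f.png",cv2.resize(np.hstack([o[r],a[r]]),(640,400)))
E
```

```text
1256 [  13    8   17   84 1256]
((0.45202581787109375, -0.26232620239257814), 81.87640380859375, 14.7268648147583, 55.73349380493164)
10.55 [ 0.44933227 -0.26631262  0.25063813] [-0.54582843 -0.61392445  0.78532533]
```

View pics/f.png

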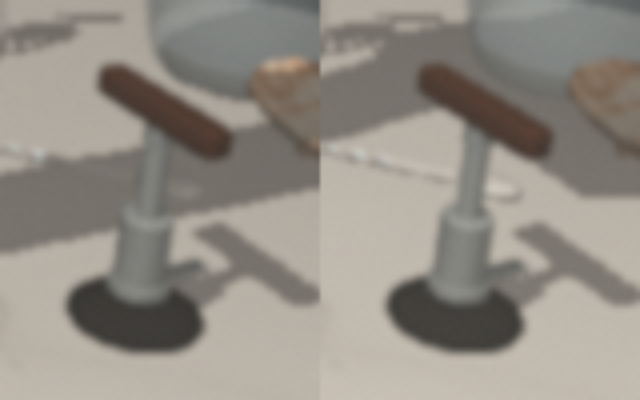

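The before and after crops match: bar, stem and foot sit at the same pixels, so the post is fully down and the gripper is clear.

```bash
python3 -c "
from cell import manip; print(manip.close_job())"
```

```text
the job is handed in; nothing more can be done
None
```

The crossbar post held: I pulled it straight up with about 12 N (stem about 24 mm up) for just over two seconds, eased it fully back down, let go with the gripper clear, and handed the job in; I did not go near the ball and ring posts.

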